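# Lid and four snap clips on the stopper box

### The arm

A 6-joint arm with a two-finger parallel gripper is mounted at the origin on the work surface. World frame = base frame: x ahead of the robot, y to its left, z up, the work surface at z = 0. Lengths are in mm, angles in degrees, forces in N, time in s.
With the tool pointing down it reaches from about 350 to 850 mm from the base axis. Payload 8.1 kg.
Tool frame: the origin (TCP) lies on the centre line of the jaws, within the pads' length; the fingertips stand 19 mm ahead of it and the grasp point (between the pads) is the TCP; z points along the fingers, y is the direction in which the jaws open and shut (so a half turn about z gives the same grasp; the last joint's range is limited). The gripper opens to 85 mm and grips with 20 to 120 N. Pads are 22 mm wide; open, the fingers measure 114 mm over their backs; the gripper's body (76 mm by 85 mm) begins 54 mm behind the grasp point. The pads swing forward as they close: fully open they stand 13 mm farther back than shut.
Start: joints at [-78.862, 7.471, 85.268, -0, 87.261, -4.893], TCP at [165.718, -576.665, 250.292] pointing down, gripper open.
Joint ranges: [-169.43, 169.43], [-51.17, 129.36], [1.28, 143.12], [-76.62, 256.62], [0, 156.53], [-152.29, 152.29]. Speed limits (degrees/s): [136.94, 136.94, 159.86, 180, 180, 180].

### API

Orientations are given as [roll, pitch, yaw] about the fixed x, y, z axes, in that order (R = Rz(yaw) Ry(pitch) Rx(roll)).
In Python, from bench import r, viewer gives the robot as it stands.
- The arm moves only by the tool carry_out, never from a script. Its argument "commands" is a list that holds one entry, the list of rows, each a list of 7 numbers: the finger opening in mm, from 0 to 85.4, then the shift along the tool's x, y, z in mm, then the turn, a rotation vector about the tool's x, y, z in degrees. A call has 1 to 5 rows; each row is the pose to reach, as a shift and turn from the pose commanded when the call began, along the tool's axes at that moment; what a row does not reach only later rows make up. A row lasts 1/8 s, in which the tool goes at most 62.5 mm and 10.7 degrees, less where a joint would pass 70% of its speed; a pose out of reach is approached as far as the arm can. A call with a gripper value outside its range is refused whole. The fingers move at their own pace and stop on an object; "grip_force" is the grip in N (left out, the last holds). Time passes only in rows, so rows that repeat a pose let the fingers close. It gives the time, the measured TCP pose, the force and the opening at its end, in the units of the state.
- r.sense(): the state, without advancing time (a new reading comes with each control period).
- viewer.snapshot(name): name is "scene" or "top"; returns the picture (420x560x3 uint8, red, green, blue); there is no depth.
- viewer.calibration(name): a dict with "camera_matrix" (3x3 intrinsics, pixels), "rvec" (rotation vector, rad) and "tvec" (3), from world to camera coordinates, as OpenCV has them. Camera axes: x right, y down, z forward; pixel columns grow to the right and rows downward; lengths in mm; the calibration is good to about 2 mm. A picture is of the moment at which its call begins. calibration takes no time and is no camera call.
- r.hand_in(): hands the job in, once; it reports no verdict.
The state is a dict: "time": time; "joint_pos": joint angles; "qd": joint speeds; "joint_efforts": joint torques, N m; "tool_pos": TCP position; "tcp_rot": TCP orientation; "ft_force": force on the tool from outside, world axes, zero at the start; "wrist_torque": the same for the moment, N m; "finger_gap": finger opening in mm.
Only numpy, scipy, OpenCV 4.12 (cv2) and the standard library are available. Lean on these libraries where they do the work, as an engineer would, in place of code of your own. Each camera call takes 0.05 s, during which the arm holds its last target. There are 200 camera calls.

### The job

The rinsed bottle stoppers are in the storage box, so close it up: put the lid on the box so that it sits level and fully down on the rim all round, then flip down each of the four side clips until it snaps shut against the box. Leave the bottle and the two glasses on the bench standing where they are.

Things in the scene. Friction and masses are not known exactly. Their poses are not given: they have to be found in the camera images.
- box: Open clear-plastic storage box, full of white stoppers, on a dark rubber mat (170 x 220 x 3 mm); both fixed. Origin: centre of the mat's underside, on the bench. x = short side, y = long side, z up. Below the rim, mid-way along each side, a catch bead 50 mm long juts out to 74 mm from the centre on the x sides and 99 mm on the y sides, 65 mm above the origin.
- rim (a point): Centre of the box mouth, level with the flat top of the rim, 78 mm above the bench; axes as the box. Mouth 120 (x) x 170 (y) mm inside; rim flange 134 x 184 mm outside.
- lid_grip (a point): Centre of the bar handle of the loose white lid (about 0.3 kg), which starts lying right side up on the bench. y along the handle and the lid's long side, x across, z up. Bar 16 (x) x 90 (y) x 16 (z) mm on two posts; the lid's flat top is 22 mm below this point. 34 mm above the bench at the start, 106 mm when the lid is on the box.
- lid_seat (a point): Centre of the lid plate's underside, 28 mm below lid_grip; the plate (135 x 185 x 6 mm) rests here on the rim. Below it a rounded sealing rib, 6 mm deep, 117 (x) x 167 (y) mm outside, drops into the box mouth with 1.5 mm play each side. Fits either way round. One snap clip hinged in the middle of each side, all alike.
- clip_px (a joint): Clip on the lid's +x (long) side, 46 mm wide. Angle in rad: 0 = locked, hanging down; 1.57 = level; limit 2.2. Hinge line 70 mm from the lid centre, 25 mm below lid_grip. Shut, its face is 8 mm (lip at its foot 10.5) outside the hinge line and it reaches 33 mm below. Stays where left (0.02 N m); below 0.35 a sprung catch resists: push its foot inward, 4 to 12 N, until it snaps to 0 and stays.
- clip_py (a joint): Clip on the lid's +y (short) side, 46 mm wide. Angle in rad: 0 = locked, hanging down; 1.57 = level; limit 2.2. Hinge line 95 mm from the lid centre, 25 mm below lid_grip. Shut, its face is 8 mm (lip at its foot 10.5) outside the hinge line and it reaches 33 mm below. Stays where left (0.02 N m); below 0.35 a sprung catch resists: push its foot inward, 4 to 12 N, until it snaps to 0 and stays.
- clip_nx (a joint): Clip on the lid's -x (long) side, 46 mm wide. Angle in rad: 0 = locked, hanging down; 1.57 = level; limit 2.2. Hinge line 70 mm from the lid centre, 25 mm below lid_grip. Shut, its face is 8 mm (lip at its foot 10.5) outside the hinge line and it reaches 33 mm below. Stays where left (0.02 N m); below 0.35 a sprung catch resists: push its foot inward, 4 to 12 N, until it snaps to 0 and stays.
- clip_ny (a joint): Clip on the lid's -y (short) side, 46 mm wide. Angle in rad: 0 = locked, hanging down; 1.57 = level; limit 2.2. Hinge line 95 mm from the lid centre, 25 mm below lid_grip. Shut, its face is 8 mm (lip at its foot 10.5) outside the hinge line and it reaches 33 mm below. Stays where left (0.02 N m); below 0.35 a sprung catch resists: push its foot inward, 4 to 12 N, until it snaps to 0 and stays.
- bottle: A clear glass swing-top bottle, 66 mm across and 212 mm tall, standing on the bench; origin at the centre of its foot. Not to be disturbed.
- glass_a: A drinking glass, 68 mm across and 95 mm tall, standing on the bench; origin at the centre of its foot. Not to be disturbed.
- glass_b: A second drinking glass just like glass_a. Not to be disturbed.
Things that resemble listed ones, but are neither listed nor needed, are in the scene too. What is shaped like the part that bears lid_grip but purple is not meant.

How it is judged (in metres and radians):
On the way, in this order (a step that is already met when the one before it is completed fails the run):
1. the lid is on the box, its rib in the mouth (z of lid_grip in the frame of box between 0.103 and 0.1105 m and horizontal distance between lid_grip and box below 0.005 m and angle between the y axis of lid_grip and the y axis of box, either way round below 0.05 rad and angle between lid_grip's own z axis and vertical below 0.07 rad), for 0.2 s.
2. all four clips are snapped down on the seated lid (z of lid_grip in the frame of box between 0.103 and 0.1085 m and horizontal distance between lid_grip and box below 0.005 m and angle between the y axis of lid_grip and the y axis of box, either way round below 0.05 rad and angle between lid_grip's own z axis and vertical below 0.035 rad and value of joint each of clip_px, clip_py, clip_nx, clip_ny below 0.12 rad), for 0.2 s.
At the end, for the whole second after the job is handed in: Lid on the box: handle centre within 5 mm of the box centre from above, 103 to 108.5 mm above the bench (106 = fully down), parallel within 0.05 rad, level within 0.035 rad; each of the four clips snapped shut (hinge angle below 0.12 rad). Bottle and glasses standing still (all of step 2 and linear speed of each of bottle, glass_a, glass_b below 0.02 m/s); the robot touches nothing.
It fails at once if the bottle is pushed more than 30 mm or tipped (distance of bottle from where it was at the start of the episode above 0.03 m or angle between bottle's own z axis and vertical above 0.25 rad).
It fails at once if the first glass is pushed more than 30 mm or tipped (distance of glass_a from where it was at the start of the episode above 0.03 m or angle between glass_a's own z axis and vertical above 0.25 rad).
It fails at once if the second glass is pushed more than 30 mm or tipped (distance of glass_b from where it was at the start of the episode above 0.03 m or angle between glass_b's own z axis and vertical above 0.25 rad).
It also fails if it takes over 58 s, if anything falls off the work surface, if the arm or the gripper's body presses on something with over 40 N, if the wrist force passes 120 N, or if a joint passes its speed limit or range.

## Working session

There is one attempt and no reset: what is moved stays moved. The work goes in short steps, Python scripts to look and compute and a tool call to move; the robot and the scene stay as the last step left them, time stands still between calls to the robot, and variables do not carry over. Pictures are saved under pics/ and viewed, about 8 in all and at most 12, crops included, and the job is handed in when it is done.

Besides the shell and the picture viewer there is one more tool, called after "Request:" in YAML: its name, and indented under it one key for each argument. carry_out: Moves the arm, as the interface text tells. Its arguments: {"type":"object","properties":{"commands":{"type":"array","items":{"type":"array","items":{"type":"array","items":{"type":"number"}}}},"grip_force":{"type":"number"}},"required":["commands"]}

```bash
ls; mkdir -p pics; python3 - <<'E'
from bench import r, viewer
import cv2
for n in("scene","top"):
    im=viewer.snapshot(n); cv2.imwrite(f"pics/{n}0.png",im[:,:,::-1])
    c=viewer.calibration(n); print(n,c)
print(r.sense())
E
```

```text
pics
scene {'camera_matrix': array([[463.34286029,   0.        , 287.30568922],
       [  0.        , 463.34286029, 210.55581404],
       [  0.        ,   0.        ,   1.        ]]), 'rvec': array([ 2.40323504,  0.95532616, -0.26107851]), 'tvec': array([-376.51081411, -228.64807713, 1531.29518535])}
top {'camera_matrix': array([[438.75514513,   0.        , 282.73412966],
       [  0.        , 438.75514513, 209.5219132 ],
       [  0.        ,   0.        ,   1.        ]]), 'rvec': array([ 2.19775251, -2.18543111,  0.07128472]), 'tvec': array([   3.06601623,  485.93355732, 1182.96327196])}
{'time': 0.1, 'joint_pos': array([-7.88626422e+01,  7.51136397e+00,  8.53223867e+01, -2.30992445e-03,
        8.72603836e+01, -4.89187770e+00]), 'qd': array([ 0.02207906, -0.01735529, -0.20525748,  0.05244726,  0.01729315,
       -0.09397284]), 'joint_efforts': array([ 2.27733690e-03, -5.70946884e+01, -5.01942658e+01, -1.78084229e-04,
        8.04485200e-03, -1.92239014e-05]), 'tool_pos': array([ 165.60910102, -576.22226464,  249.34947279]), 'tcp_rot': array([-1.79906012e+02, -5.72866685e-03,  1.60293431e+01]), 'ft_force': array([0.73217651, 0.13614802, 0.19338542]), 'wrist_torque': array([-0.0140749 , -0.06141114,  0.08218004]), 'finger_gap': 85.60694697014472}
```

View pics/scene0.png

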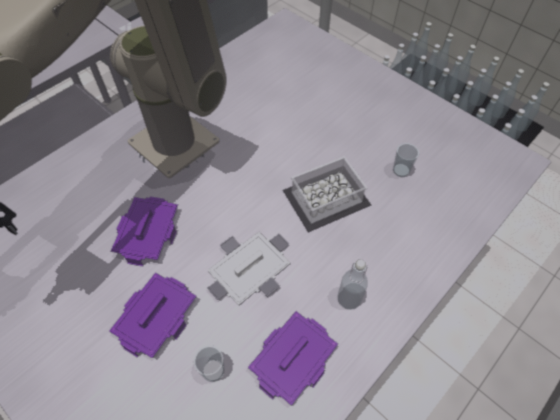

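View pics/top0.png

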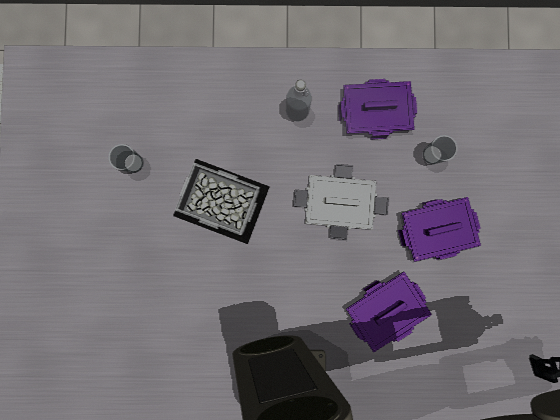

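Candidates: the white lid with four grey clips, top (342,202) / scene (250,265). The purple lids in top at (378,107), (440,228) and (388,310) are decoys. I choose the white one and check it in a close crop.

```bash
cat > h.py <<'E'
from bench import r, viewer
import cv2, numpy as np
def ray(n,px,z):
    c=viewer.calibration(n);R=cv2.Rodrigues(c["rvec"])[0];t=c["tvec"]
    p=np.atleast_2d(np.asarray(px,float));d=np.c_[p,np.ones(len(p))]@np.linalg.inv(c["camera_matrix"]).T@R
    o=-R.T@t
    return o+d*((z-o[2])/d[:,2])[:,None]
def proj(n,P):
    c=viewer.calibration(n)
    return cv2.projectPoints(np.atleast_2d(np.asarray(P,float)),c["rvec"],c["tvec"],c["camera_matrix"],None)[0][:,0]
E
python3 - <<'E'
from h import *
np.set_printoptions(precision=1,suppress=True)
im=cv2.imread("pics/top0.png")
def rect(m,z,roi,name):
    x0,y0,x1,y1=roi;k=np.zeros_like(m);k[y0:y1,x0:x1]=m[y0:y1,x0:x1]
    cs=cv2.findContours(k,cv2.RETR_EXTERNAL,cv2.CHAIN_APPROX_NONE)[0]
    c=max(cs,key=cv2.contourArea)[:,0]
    P=ray("top",c,z)[:,:2].astype(np.float32)
    print(name,cv2.minAreaRect(P))
hs=cv2.cvtColor(im,cv2.COLOR_BGR2HSV)
dark=(hs[...,2]<45).astype(np.uint8)*255
rect(dark,3,(160,150,280,255),"mat")
wh=cv2.morphologyEx(((hs[...,2]>160)&(hs[...,1]<25)).astype(np.uint8)*255,cv2.MORPH_OPEN,np.ones((3,3)))
rect(wh,12,(290,160,395,245),"lid")
for n,roi in(("bottle",0),):pass
a=cv2.resize(im[150:255,165:280],None,fx=4.5,fy=4.5,interpolation=cv2.INTER_CUBIC)
b=cv2.resize(im[150:255,285:400],None,fx=4.5,fy=4.5,interpolation=cv2.INTER_CUBIC)
s=cv2.imread("pics/scene0.png")
c=np.hstack([a,b]);c=cv2.resize(c,None,fx=.77,fy=.77);cv2.imwrite("pics/crop1.png",c)
print(ray("top",[[302,110],[130,163],[432,155]],0), ray("top",[[300,85]],212))
print(ray("scene",[[350,297],[401,171],[213,374]],0))
print(hs[200:206,315:372:8,:].reshape(-1,3)[:10])
E
```

```text
mat ((509.81854248046875, 175.79696655273438), (218.35723876953125, 169.67007446289062), 69.55354309082031)Traceback (most recent call last):
  File "<stdin>", line 14, in <module>
  File "<stdin>", line 7, in rect
ValueError: max() iterable argument is empty
```

```bash
python3 - <<'E'
from h import *
np.set_printoptions(precision=1,suppress=True)
im=cv2.imread("pics/top0.png");g=im.astype(int)
hs=cv2.cvtColor(im,cv2.COLOR_BGR2HSV)
print(hs[190,310:372:10],hs[180,270:290:10],hs[168,343])
m=np.zeros(im.shape[:2],np.uint8)
k=(hs[...,2]>140)
m[160:245,290:395]=k[160:245,290:395]*255
m=cv2.morphologyEx(m,cv2.MORPH_OPEN,np.ones((5,5)))
c=max(cv2.findContours(m,cv2.RETR_EXTERNAL,cv2.CHAIN_APPROX_NONE)[0],key=cv2.contourArea)[:,0]
print("lid",cv2.minAreaRect(ray("top",c,12)[:,:2].astype(np.float32)),cv2.minAreaRect(c))
f=lambda a:cv2.resize(a,(390,356),interpolation=cv2.INTER_CUBIC)
cv2.imwrite("pics/crop1.png",np.hstack([f(im[150:255,165:280]),f(im[150:255,285:400])]))
print(ray("top",[[302,110],[130,163],[432,155]],0), ray("top",[[300,85]],212))
print(ray("scene",[[350,297],[401,171],[213,374]],0))
E
```

```text
[[ 60   2 153]
 [105   3 155]
 [ 70   5 154]
 [ 75   3 155]
 [ 60   2 153]
 [ 90   2 153]
 [100   5 154]] [[144  10 132]
 [150   4 134]] [130   8  99]
lid ((504.9790344238281, -151.27037048339844), (183.61581420898438, 122.37908935546875), 81.85749053955078) ((340.10333251953125, 203.05235290527344), (67.19255828857422, 44.477516174316406), 8.426968574523926)
[[ 766.8  -46.7    0. ]
 [ 614.   431.     0. ]
 [ 641.6 -409.8    0. ]] [[763.6 -32.1 212. ]]
[[ 769.   -25.1    0. ]
 [ 618.2  422.     0. ]
 [ 651.9 -410.8    0. ]]
```

View pics/crop1.png

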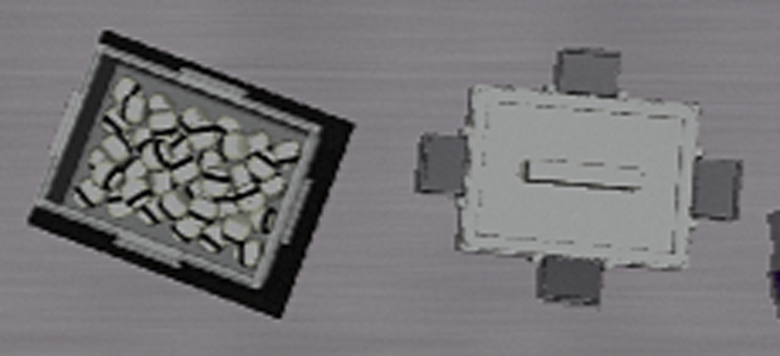

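The crop confirms the white lid: its corners are at top-view px ≈ (310,175), (376,180), (373,229), (305,224), and its four grey clips stand out roughly level. The box lies on its black mat, long side at 69.6°. Size check: mat 218x170 vs 220x170 given, so box centre is (510,176). From the corners the lid centre is about (508,-154), long side at 81.9°.

```bash
cat >> h.py <<'E'
from scipy.spatial.transform import Rotation as Ro
np.set_printoptions(precision=1,suppress=True)
def plan(*tg,start=None,gap=85,vmax=50,amax=10):
    """tool shifts/turns (tool down) to world targets (x,y,z,yaw), chunked in calls of <=5 rows; start = commanded pose"""
    s=r.sense()
    p=np.r_[s["tool_pos"],s["tcp_rot"][2]] if start is None else np.array(start,float)
    for t in tg:
        t=np.array(t,float);d=t-p;d[3]=(d[3]+180)%360-180
        n=max(1,int(np.ceil(max(np.linalg.norm(d[:3])/vmax,abs(d[3])/amax))))
        for k in range(0,n,5):
            a=p+d*k/n;m=min(5,n-k);R=Ro.from_euler("xyz",[180,0,a[3]],degrees=True).as_matrix()
            print([[gap]+np.round(R.T@(d[:3]*j/n),1).tolist()+[0,0,round(-d[3]*j/n,1)] for j in range(1,m+1)])
        p=t
E
python3 - <<'E'
from h import *
print(ray("top",[[310.1,175.1],[376.4,180.4],[372.9,229],[304.8,223.7]],12).mean(0))
plan((508,-154,130,81.9),start=(165.7,-576.7,250.3,16.03))
E
```

```text
[ 507.8 -154.    12. ]
[[85, 37.1, -26.0, 10.0, 0, 0, np.float64(-5.5)], [85, 74.3, -52.0, 20.0, 0, 0, np.float64(-11.0)], [85, 111.4, -77.9, 30.1, 0, 0, np.float64(-16.5)], [85, 148.6, -103.9, 40.1, 0, 0, np.float64(-22.0)], [85, 185.7, -129.9, 50.1, 0, 0, np.float64(-27.4)]]
[[85, 44.9, -5.9, 10.0, 0, 0, np.float64(-5.5)], [85, 89.9, -11.9, 20.0, 0, 0, np.float64(-11.0)], [85, 134.8, -17.8, 30.1, 0, 0, np.float64(-16.5)], [85, 179.7, -23.7, 40.1, 0, 0, np.float64(-22.0)], [85, 224.7, -29.7, 50.1, 0, 0, np.float64(-27.4)]]
[[85, 42.6, 15.4, 10.0, 0, 0, np.float64(-5.5)], [85, 85.2, 30.9, 20.1, 0, 0, np.float64(-11.0)]]
```

Request:
carry_out:
  commands:
    - [[85,37,-26,10,0,0,-5.5],[85,74,-52,20,0,0,-11],[85,111,-78,30,0,0,-16.5],[85,149,-104,40,0,0,-22],[85,186,-130,50,0,0,-27.5]]
  grip_force: 60

```text
time: 0.72
tool_pos: [309.2, -398.9, 199.6]
tcp_rot: [-180.0, -0.0, 43.7]
ft_force: [0.7, -0.7, 0.8]
finger_gap: 84.5
```

Request:
carry_out:
  commands:
    - [[85,45,-6,10,0,0,-5.5],[85,90,-12,20,0,0,-11],[85,135,-18,30,0,0,-16.5],[85,180,-24,40,0,0,-22],[85,225,-30,50,0,0,-27.5]]

```text
time: 1.35
tool_pos: [451.6, -222.2, 149.7]
tcp_rot: [-180.0, -0.0, 71.2]
ft_force: [0.8, -0.4, 0.3]
finger_gap: 84.9
```

Request:
carry_out:
  commands:
    - [[50,43,15.5,10,0,0,-5.5],[50,85,31,20,0,0,-11],[50,85,31,20,0,0,-11],[50,85,31,20,0,0,-11]]

```text
time: 1.85
tool_pos: [507.6, -153.3, 129.9]
tcp_rot: [-179.9, 0.0, 82.0]
ft_force: [-0.4, -1.3, 0.2]
finger_gap: 50.1
```

```bash
python3 - <<'E'
from h import *
s=r.sense();print(s["time"],s["tool_pos"],s["tcp_rot"],s["finger_gap"],s["joint_pos"])
for n in("scene","top"): cv2.imwrite(f"pics/{n}1.png",viewer.snapshot(n)[:,:,::-1])
a=cv2.imread("pics/scene1.png")[190:340,160:340];cv2.imwrite("pics/c2.png",cv2.resize(a,None,fx=4,fy=4,interpolation=cv2.INTER_CUBIC))
# expected bar-end pixels for the assumed pose, scene view
u=np.array([np.cos(np.radians(81.86)),np.sin(np.radians(81.86)),0]);c=np.array([508,-154,0])
for z,L in((42,45),): print(proj("scene",[c+u*L+[0,0,z],c-u*L+[0,0,z]]))
plan((508,-154,37,81.9),gap=50)
E
```

```text
1.85 [ 507.6 -153.3  129.9] [-179.9    0.    82. ] 50.09577011183642 [-22.3   2.  103.9  -0.   74.1 -14.4]
[[259.9 251.8]
 [232.9 270.3]]
[[50, 0.1, 0.2, 46.7, 0, 0, np.float64(0.0)], [50, 0.2, 0.4, 93.4, 0, 0, np.float64(0.0)]]
```

View pics/c2.png

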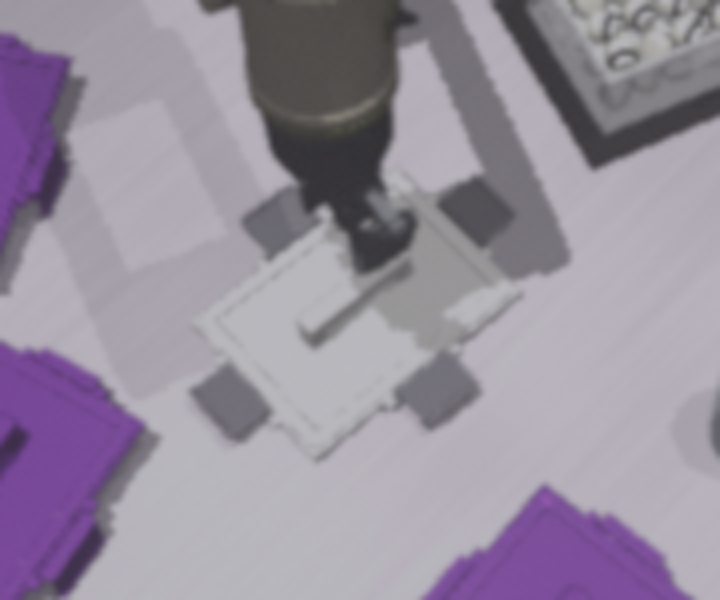

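Scene crop (view 4): the gripper is above the white lid, with the bar handle at crop (308,328)–(405,258) below and in line with the jaws. Clips are about level. Going down to grasp.

Request:
carry_out:
  commands:
    - [[50,0,0,45,0,0,0],[50,0,0,80,0,0,0],[50,0,0,92,0,0,0],[50,0,0,92,0,0,0]]

```text
time: 2.45
tool_pos: [507.5, -153.8, 38.2]
tcp_rot: [-179.9, -0.0, 82.0]
ft_force: [-0.0, -0.1, 0.9]
finger_gap: 50.4
```

Request:
carry_out:
  commands:
    - [[10,0,0,0,0,0,0],[10,0,0,0,0,0,0],[10,0,0,0,0,0,0],[10,0,0,0,0,0,0],[10,0,0,0,0,0,0]]
  grip_force: 80

```text
time: 3.08
tool_pos: [509.6, -154.0, 40.4]
tcp_rot: [179.8, 0.1, 82.0]
ft_force: [-0.7, 0.2, 7.0]
finger_gap: 13.8
```

Request:
carry_out:
  commands:
    - [[10,0,0,0,0,0,0],[10,0,0,-30,0,0,0],[10,0,0,-75,0,0,0],[10,0,0,-120,0,0,0],[10,0,0,-120,0,0,0]]

```text
time: 3.7
tool_pos: [510.8, -154.4, 163.3]
tcp_rot: [179.5, 0.1, 82.0]
ft_force: [-0.3, -0.9, -3.1]
finger_gap: 14.0
```

```bash
python3 - <<'E'
from h import *
plan((510,176,165,69.55),gap=10,vmax=50)
E
```

```text
[[10, 46.7, -6.6, -0.2, 0, 0, np.float64(1.8)], [10, 93.4, -13.3, -0.5, 0, 0, np.float64(3.6)], [10, 140.2, -19.9, -0.7, 0, 0, np.float64(5.4)], [10, 186.9, -26.6, -1.0, 0, 0, np.float64(7.1)], [10, 233.6, -33.2, -1.2, 0, 0, np.float64(8.9)]]
[[10, 45.1, -13.8, -0.2, 0, 0, np.float64(1.8)], [10, 90.3, -27.6, -0.5, 0, 0, np.float64(3.6)]]
```

Request:
carry_out:
  commands:
    - [[10,25,-3.5,0,0,0,1],[10,70,-10,0,0,0,2.7],[10,120,-17,-1,0,0,4.5],[10,170,-24,-1,0,0,6.5],[10,220,-31.3,-1,0,0,8.4]]

```text
time: 4.32
tool_pos: [506.3, 70.4, 157.7]
tcp_rot: [-179.9, 0.0, 73.6]
ft_force: [0.8, 1.1, -2.5]
finger_gap: 14.0
```

Request:
carry_out:
  commands:
    - [[10,45,-13,0,0,0,2],[10,80,-24,0,0,0,3.5],[10,103.5,-31,-1,0,0,4],[10,103.5,-31,-1,0,0,4],[10,103.5,-31,-1,0,0,4]]

```text
time: 4.95
tool_pos: [506.2, 176.4, 159.1]
tcp_rot: [-179.9, 0.1, 69.7]
ft_force: [0.2, -0.1, -2.8]
finger_gap: 14.5
```

```bash
python3 - <<'E'
from h import *
s=r.sense();print(s["time"],s["tool_pos"],s["tcp_rot"],s["finger_gap"],s["ft_force"],s["wrist_torque"])
for n in("scene","top"): cv2.imwrite(f"pics/{n}2.png",viewer.snapshot(n)[:,:,::-1])
a=cv2.imread("pics/top2.png")[130:270,150:300];b=cv2.imread("pics/scene2.png")[100:240,250:400]
cv2.imwrite("pics/c3.png",np.hstack([cv2.resize(x,(400,373),interpolation=cv2.INTER_CUBIC) for x in(a,b)]))
E
```

```text
4.95 [506.2 176.4 159.1] [-179.9    0.1   69.7] 14.495780500494545 [ 0.2 -0.1 -2.8] [-0.  0.  0.]
```

View pics/c3.png

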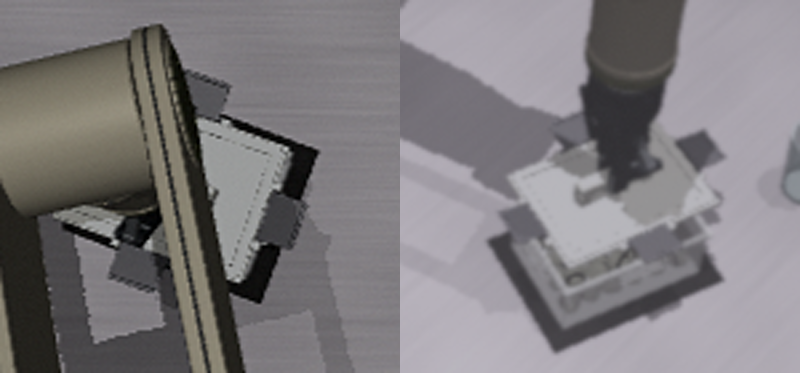

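Views 5: the lid is held level above the box, with visible top-view corners at crop (290,148) and (245,283). In the scene half they are (510,180), (573,265), (717,203), with clips still level. I cast those now.

```bash
python3 - <<'E'
from h import *
z=133
t=ray("top",np.array([[290,148],[245,283]])/2.6667+[150,130],z)
sc=ray("scene",(np.array([[510,180],[573,265],[717,203]])-[400,0])/2.6667+[250,100],z)
mat=ray("scene",(np.array([[488,242],[557,352],[722,280]])-[400,0])/2.6667+[250,100],3)
print("top edge",t, np.linalg.norm(t[0]-t[1]))
print("scene lid",sc,[np.linalg.norm(sc[i]-sc[i+1]) for i in(0,1)],"centre",(sc[0]+sc[2])/2)
print("scene mat",mat,[np.linalg.norm(mat[i]-mat[i+1]) for i in(0,1)],"centre",(mat[0]+mat[2])/2)
u=np.array([np.cos(np.radians(69.7)),np.sin(np.radians(69.7)),0])
print("top centre",t.mean(0)+u*92.5)
# automatic: lid contour from scene2 projected to z
for n,roi in(("scene",(285,140,375,205)),("top",(215,165,265,245))):
    im=cv2.imread(f"pics/{n}2.png");hs=cv2.cvtColor(im,cv2.COLOR_BGR2HSV);x0,y0,x1,y1=roi
    m=np.zeros(im.shape[:2],np.uint8);k=(hs[...,1]<12)&(hs[...,2]>(140 if n=="top" else 150));m[y0:y1,x0:x1]=k[y0:y1,x0:x1]*255
    m=cv2.morphologyEx(m,cv2.MORPH_OPEN,np.ones((3,3)))
    c=max(cv2.findContours(m,cv2.RETR_EXTERNAL,cv2.CHAIN_APPROX_NONE)[0],key=cv2.contourArea)[:,0]
    print(n,cv2.minAreaRect(ray(n,c,z)[:,:2].astype(np.float32)))
# rim from the unoccluded first top picture: corners read in crop1 (scale 3.391, origin 165,150)
q=np.array([[103,45],[322,127],[262,290],[35,210]])/3.391+[165,150]
R=ray("top",q,78);print("rim",R.mean(0),[np.linalg.norm(R[i]-R[i-1]) for i in range(4)])
E
```

```text
top edge [[537.7  65.7 133. ]
 [412.7 105.9 133. ]] 131.29784326377182
scene lid [[424.8 109.9 133. ]
 [545.3  73.9 133. ]
 [602.7 238.2 133. ]] [np.float64(125.73822849443592), np.float64(174.08465244592657)] centre [513.8 174.1 133. ]
scene mat [[400.6 103.4   3. ]
 [556.   48.4   3. ]
 [628.8 248.6   3. ]] [np.float64(164.85226948967528), np.float64(213.0922522219925)] centre [514.7 176.    3. ]
top centre [507.3 172.6 133. ]
scene ((496.11090087890625, 133.242431640625), (100.40464782714844, 136.9390411376953), 70.66133117675781)
top ((497.00567626953125, 105.68502807617188), (145.1527862548828, 72.15280151367188), 8.854496002197266)
rim [507.2 173.2  78. ] [np.float64(136.38455096051186), np.float64(179.66988025456322), np.float64(132.4238982896882), np.float64(183.61019459333406)]
```

Lid minus box is about (-1,-2) mm averaged over both views, so I shift by that and go down gently with a force check.

Request:
carry_out:
  commands:
    - [[10,1.8,0.5,15,0,0,0],[10,1.8,0.5,30,0,0,0],[10,1.8,0.5,38,0,0,0],[10,1.8,0.5,38,0,0,0]]

```text
time: 5.55
tool_pos: [507.1, 178.1, 120.8]
tcp_rot: [-179.9, 0.1, 69.6]
ft_force: [-0.1, 0.4, -3.6]
finger_gap: 14.4
```

Request:
carry_out:
  commands:
    - [[10,0,0,3,0,0,0],[10,0,0,6,0,0,0],[10,0,0,6,0,0,0]]

```text
time: 5.92
tool_pos: [508.8, 178.6, 117.3]
tcp_rot: [179.9, -0.1, 69.6]
ft_force: [-0.2, -1.7, 1.3]
finger_gap: 14.5
```

Request:
carry_out:
  commands:
    - [[10,0,0,2,0,0,0],[10,0,0,4,0,0,0],[10,0,0,4,0,0,0]]

```text
time: 6.3
tool_pos: [509.7, 178.5, 115.3]
tcp_rot: [179.8, -0.1, 69.6]
ft_force: [-3.8, -4.4, 16.4]
finger_gap: 14.5
```

Request:
carry_out:
  commands:
    - [[10,0,0,-4,0,0,0],[10,-2,-0.7,-4,0,0,0],[10,-2,-0.7,-1,0,0,0],[10,-2,-0.7,1,0,0,0],[10,-2,-0.7,1,0,0,0]]

```text
time: 6.92
tool_pos: [508.6, 176.8, 112.5]
tcp_rot: [179.8, -0.1, 69.6]
ft_force: [7.0, 0.3, 2.4]
finger_gap: 14.3
```

```bash
python3 - <<'E'
from h import *
s=r.sense();print(s["time"],s["tool_pos"],s["tcp_rot"],s["finger_gap"],s["ft_force"],s["wrist_torque"]*1000)
for n in("scene","top"): cv2.imwrite(f"pics/{n}3.png",viewer.snapshot(n)[:,:,::-1])
a=cv2.imread("pics/top3.png")[140:270,160:300];b=cv2.imread("pics/scene3.png")[120:240,270:400]
cv2.imwrite("pics/c4.png",np.hstack([cv2.resize(x,(400,370),interpolation=cv2.INTER_CUBIC) for x in(a,b)]))
E
```

```text
6.925 [508.6 176.8 112.5] [179.8  -0.1  69.6] 14.294785073914053 [7.  0.3 2.4] [-624.6 -994.8 -178.4]
```

View pics/c4.png

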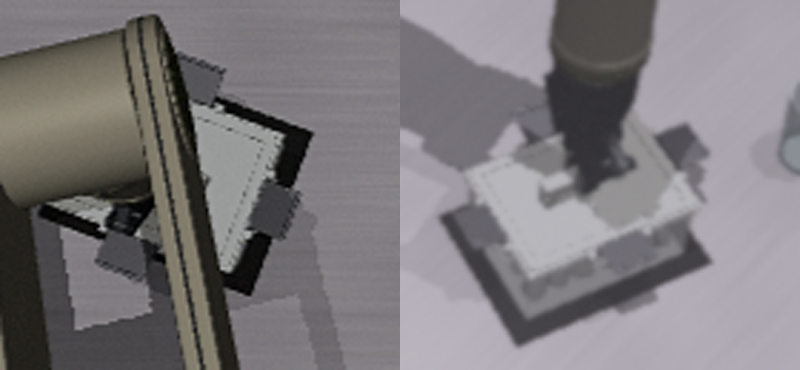

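View 6: the lid is now over the mouth and nearly flush, and force shows the rib has entered (z 112.5). I press on down and ease the +x side force.

Request:
carry_out:
  commands:
    - [[10,0,1,1,0,0,0],[10,0,1.5,3,0,0,0],[10,0,1.5,5,0,0,0],[10,0,1.5,5,0,0,0]]

```text
time: 7.52
tool_pos: [508.9, 176.8, 112.3]
tcp_rot: [179.9, -0.1, 69.7]
ft_force: [-23.2, -4.9, 49.4]
finger_gap: 14.0
```

Before lifting, the grasp measured z 40.4 with the bar at 34, an offset of 6.4. Seated should therefore read 112.4, and it reads 112.3 under 49 N, so the lid is down. I unload, release and retreat.

Request:
carry_out:
  commands:
    - [[10,0,0,-4,0,0,0],[30,0,0,-4,0,0,0],[50,0,0,-4,0,0,0],[50,0,0,-4,0,0,0],[50,0,0,-4,0,0,0]]

```text
time: 8.15
tool_pos: [507.8, 176.2, 109.8]
tcp_rot: [-180.0, 0.0, 69.6]
ft_force: [-0.8, 0.9, 0.4]
finger_gap: 50.2
```

Request:
carry_out:
  commands:
    - [[50,0,0,-15,0,0,0],[50,0,0,-50,0,0,0],[0,0,0,-80,0,0,0],[0,0,0,-80,0,0,0]]

```text
time: 8.65
tool_pos: [510.3, 176.8, 194.8]
tcp_rot: [179.7, -0.2, 69.6]
ft_force: [-0.5, -0.3, 0.3]
finger_gap: 14.1
```

```bash
python3 - <<'E'
from h import *
s=r.sense();print(s["time"],s["tool_pos"],s["tcp_rot"],s["finger_gap"],s["ft_force"])
b=np.array([508.9,176.8]);uy=np.array([.349,.937]);ux=np.array([.937,-.349])
# -y clip first: tip outside, tool x along box y
d=95+24+11
p=b-uy*d
z0=s["tool_pos"][2]
plan((*p,150,69.6),(*p,72,69.6),gap=0)
E
```

```text
8.65 [510.3 176.8 194.8] [179.7  -0.2  69.6] 14.139613191901331 [-0.5 -0.3  0.3]
[[0, -43.5, -0.5, 14.9, 0, 0, np.float64(0.0)], [0, -87.0, -0.9, 29.9, 0, 0, np.float64(0.0)], [0, -130.5, -1.4, 44.8, 0, 0, np.float64(0.0)]]
[[0, 0.0, -0.0, 39.0, 0, 0, np.float64(-0.0)], [0, 0.0, -0.0, 78.0, 0, 0, np.float64(-0.0)]]
```

Request:
carry_out:
  commands:
    - [[0,-30,0,0,0,0,0],[0,-75,0,15,0,0,0],[0,-115,0,40,0,0,0],[0,-127,0,55,0,0,0],[0,-127,0,60,0,0,0]]

```text
time: 9.28
tool_pos: [463.1, 56.9, 129.2]
tcp_rot: [-179.9, 0.0, 69.5]
ft_force: [0.5, 0.0, 0.1]
finger_gap: 0.1
```

Request:
carry_out:
  commands:
    - [[0,0,0,15,0,0,0],[0,0,0,30,0,0,0],[0,0,0,45,0,0,0],[0,0,0,60,0,0,0],[0,0,0,63,0,0,0]]

```text
time: 9.9
tool_pos: [462.6, 57.3, 65.5]
tcp_rot: [-179.8, 0.1, 69.6]
ft_force: [-0.2, 0.0, 0.7]
finger_gap: -0.1
```

Request:
carry_out:
  commands:
    - [[0,4,0,0,0,0,0],[0,7,0,0,0,0,0],[0,9,0,0,0,0,0],[0,9,0,0,0,0,0]]

```text
time: 10.4
tool_pos: [466.0, 65.1, 66.5]
tcp_rot: [-179.9, 0.1, 69.6]
ft_force: [-0.3, -2.4, -0.0]
finger_gap: -0.0
```

Force on the foot is starting to show (-2.4 N). I push on in small steps.

Request:
carry_out:
  commands:
    - [[0,1.5,0,0,0,0,0],[0,3,0,0,0,0,0],[0,3,0,0,0,0,0]]

```text
time: 10.78
tool_pos: [468.6, 68.8, 67.9]
tcp_rot: [179.9, -0.0, 69.7]
ft_force: [0.3, 0.1, -0.4]
finger_gap: -0.1
```

Request:
carry_out:
  commands:
    - [[0,1.5,0,0,0,0,0],[0,3,0,0,0,0,0],[0,3,0,0,0,0,0]]

```text
time: 11.15
tool_pos: [469.1, 71.4, 67.3]
tcp_rot: [180.0, -0.0, 69.6]
ft_force: [0.0, -1.8, 0.1]
finger_gap: -0.1
```

```bash
python3 - <<'E'
from h import *
s=r.sense();print(s["time"],s["tool_pos"],s["ft_force"])
for n in("scene","top"): cv2.imwrite(f"pics/{n}4.png",viewer.snapshot(n)[:,:,::-1])
a=cv2.imread("pics/top4.png")[140:270,160:300];b=cv2.imread("pics/scene4.png")[120:240,270:400]
cv2.imwrite("pics/c5.png",np.hstack([cv2.resize(x,(400,370),interpolation=cv2.INTER_CUBIC) for x in(a,b)]))
E
```

```text
11.15 [469.1  71.4  67.3] [ 0.  -1.8  0.1]
```

View pics/c5.png

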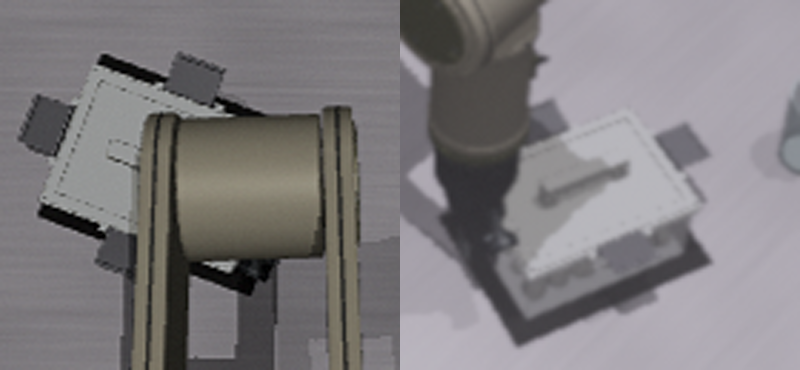

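View 7: the lid lies flush on the box, the gripper is at the -y clip, and the other three clips stand level. Side force is still small, so I push further.

Request:
carry_out:
  commands:
    - [[0,1.5,0,0,0,0,0],[0,2.5,0,0,0,0,0],[0,2.5,0,0,0,0,0]]

```text
time: 11.62
tool_pos: [469.4, 72.4, 67.1]
tcp_rot: [-180.0, 0.2, 69.6]
ft_force: [-3.2, -7.8, 2.2]
finger_gap: 0.1
```

Request:
carry_out:
  commands:
    - [[0,1.5,0,0,0,0,0],[0,2.5,0,0,0,0,0],[0,2.5,0,0,0,0,0]]

```text
time: 12.0
tool_pos: [469.6, 72.9, 66.9]
tcp_rot: [-179.9, 0.4, 69.6]
ft_force: [-6.2, -18.5, 5.4]
finger_gap: 0.1
```

The clip holds rigidly at 19 N, which is past the 12 N catch, so the -y clip should be shut. I go across to the +y clip over the top.

Request:
carry_out:
  commands:
    - [[0,-15,0,0,0,0,0],[0,-20,0,-20,0,0,0],[0,-20,0,-60,0,0,0],[0,-5,0,-95,0,0,0],[0,40,0,-100,0,0,0]]

```text
time: 12.62
tool_pos: [486.9, 113.0, 171.0]
tcp_rot: [179.7, -0.2, 69.5]
ft_force: [0.8, -0.3, 1.1]
finger_gap: -0.3
```

Request:
carry_out:
  commands:
    - [[0,50,0,0,0,0,0],[0,100,0,0,0,0,0],[0,150,0,0,0,0,0],[0,185,0,0,0,0,0],[0,195,0,30,0,0,0]]

```text
time: 13.25
tool_pos: [554.9, 299.4, 139.9]
tcp_rot: [179.8, -0.3, 69.7]
ft_force: [-0.2, -0.9, 0.2]
finger_gap: 0.0
```

Request:
carry_out:
  commands:
    - [[0,0,0,20,0,0,0],[0,0,0,35,0,0,0],[0,0,0,50,0,0,0],[0,0,0,65,0,0,0],[0,0,0,70,0,0,0]]

```text
time: 13.88
tool_pos: [552.3, 295.8, 66.3]
tcp_rot: [-180.0, 0.0, 69.6]
ft_force: [-0.2, 0.1, 0.2]
finger_gap: 0.0
```

Request:
carry_out:
  commands:
    - [[0,-5,0,0,0,0,0],[0,-9,0,0,0,0,0],[0,-13,0,0,0,0,0],[0,-13,0,0,0,0,0]]

```text
time: 14.38
tool_pos: [548.9, 284.7, 68.6]
tcp_rot: [179.9, -0.1, 69.6]
ft_force: [1.5, 4.1, 0.3]
finger_gap: -0.0
```

Request:
carry_out:
  commands:
    - [[0,-2,0,0,0,0,0],[0,-3,0,0,0,0,0],[0,-3,0,0,0,0,0]]

```text
time: 14.75
tool_pos: [548.6, 284.0, 68.8]
tcp_rot: [179.9, -0.4, 69.7]
ft_force: [6.5, 14.5, -4.1]
finger_gap: 0.2
```

Request:
carry_out:
  commands:
    - [[0,-2,0,0,0,0,0],[0,-3,0,0,0,0,0],[0,-3,0,0,0,0,0]]

```text
time: 15.12
tool_pos: [548.5, 283.9, 69.7]
tcp_rot: [179.8, -0.7, 69.7]
ft_force: [10.0, 26.1, -6.5]
finger_gap: 0.2
```

Request:
carry_out:
  commands:
    - [[0,-2,0,0,0,0,0],[0,-3,0,0,0,0,0],[0,-3,0,0,0,0,0]]

```text
time: 15.5
tool_pos: [548.5, 283.7, 70.8]
tcp_rot: [179.7, -1.0, 69.7]
ft_force: [12.9, 38.0, -9.5]
finger_gap: -0.3
```

Rigid at 38 N, so +y is shut too. The two stops put the lid centre at about (509,178). Now retreat, turn 90° and do the +x clip.

Request:
carry_out:
  commands:
    - [[0,12,0,0,0,0,0],[0,20,0,-10,0,0,0],[0,20,0,-60,0,0,0],[0,20,0,-100,0,0,0],[0,20,0,-100,0,0,0]]

```text
time: 16.12
tool_pos: [554.7, 294.9, 173.1]
tcp_rot: [179.6, -0.3, 69.6]
ft_force: [0.4, -0.4, 0.5]
finger_gap: -0.2
```

```bash
python3 - <<'E'
from h import *
s=r.sense();print(s["time"],s["tool_pos"],s["tcp_rot"],s["joint_pos"])
plan((604.4,142.9,150,-20.4),start=(551.8,294.3,166.8,69.6),gap=0,amax=9)
for n in("scene","top"): cv2.imwrite(f"pics/{n}5.png",viewer.snapshot(n)[:,:,::-1])
E
```

```text
16.125 [554.7 294.9 173.1] [179.6  -0.3  69.6] [23.3 14.  86.1 -0.  79.5 43.8]
[[0, -12.4, 10.2, 1.7, 0, 0, np.float64(9.0)], [0, -24.7, 20.4, 3.4, 0, 0, np.float64(18.0)], [0, -37.1, 30.6, 5.0, 0, 0, np.float64(27.0)], [0, -49.4, 40.8, 6.7, 0, 0, np.float64(36.0)], [0, -61.8, 51.0, 8.4, 0, 0, np.float64(45.0)]]
[[0, -1.5, 16.0, 1.7, 0, 0, np.float64(9.0)], [0, -3.0, 31.9, 3.4, 0, 0, np.float64(18.0)], [0, -4.6, 47.9, 5.0, 0, 0, np.float64(27.0)], [0, -6.1, 63.8, 6.7, 0, 0, np.float64(36.0)], [0, -7.6, 79.8, 8.4, 0, 0, np.float64(45.0)]]
```

Request:
carry_out:
  commands:
    - [[0,-12.4,10.2,1.7,0,0,9],[0,-24.7,20.4,3.4,0,0,18],[0,-37,30.6,5,0,0,27],[0,-49.4,40.8,6.7,0,0,36],[0,-61.8,51,8.4,0,0,45]]

```text
time: 16.85
tool_pos: [577.1, 217.5, 156.7]
tcp_rot: [-180.0, 0.2, 24.3]
ft_force: [0.2, -0.0, 0.5]
finger_gap: 0.5
```

Request:
carry_out:
  commands:
    - [[0,-1.5,16,1.7,0,0,9],[0,-3,32,3.4,0,0,18],[0,-4.6,48,5,0,0,27],[0,-6,63.8,6.7,0,0,36],[0,-7.6,79.8,8.4,0,0,45]]

```text
time: 17.48
tool_pos: [603.3, 142.0, 148.3]
tcp_rot: [179.9, 0.2, -20.7]
ft_force: [0.4, -0.8, 0.1]
finger_gap: 0.1
```

Request:
carry_out:
  commands:
    - [[0,0,0,0,0,0,0],[0,0,0,20,0,0,0],[0,0,0,20,0,0,0]]

```text
time: 17.85
tool_pos: [602.2, 143.3, 126.9]
tcp_rot: [179.9, 0.3, -20.2]
ft_force: [-0.3, -0.3, 0.8]
finger_gap: -0.1
```

```bash
python3 - <<'E'
from h import *
s=r.sense();print(s["time"],s["tool_pos"],s["tcp_rot"],s["joint_pos"])
d=s["tool_pos"][:2]-[508.8,178.5];print(d@[.937,-.349],d@[.349,.937])
E
```

```text
17.85 [602.2 143.3 126.9] [179.9   0.3 -20.2] [  8.6  15.6  89.2   0.   75.5 118.9]
99.83058565396242 -0.3962487153075104
```

```bash
python3 - <<'E'
from h import *
a=cv2.imread("pics/top5.png")[140:270,160:300];b=cv2.imread("pics/scene5.png")[120:240,270:400]
cv2.imwrite("pics/c6.png",np.hstack([cv2.resize(x,(400,370),interpolation=cv2.INTER_CUBIC) for x in(a,b)]))
E
```

```text
(no output)
```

View pics/c6.png

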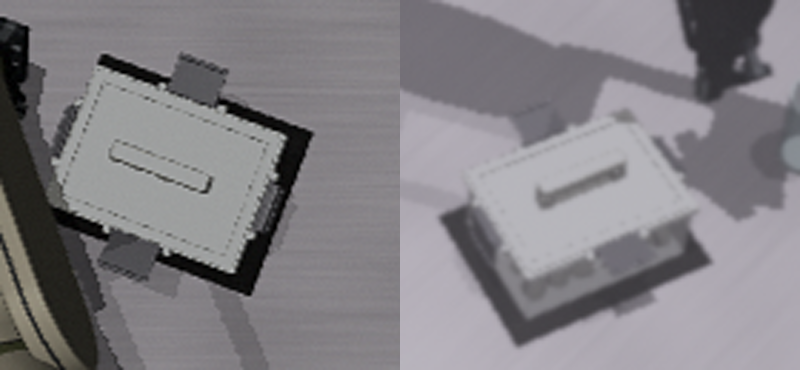

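View 8: both short-side clips hang down, at top crop (65,130) and (268,205). The lid is flush and the two long-side clips are still out. Now the +x clip.

Request:
carry_out:
  commands:
    - [[0,0,0,15,0,0,0],[0,0,0,30,0,0,0],[0,0,0,45,0,0,0],[0,0,0,60,0,0,0],[0,0,0,62,0,0,0]]

```text
time: 18.48
tool_pos: [603.6, 142.8, 66.6]
tcp_rot: [179.9, 0.1, -20.4]
ft_force: [-0.6, 0.8, -0.5]
finger_gap: -0.0
```

Request:
carry_out:
  commands:
    - [[0,-4,0,0,0,0,0],[0,-7,0,0,0,0,0],[0,-10,0,0,0,0,0],[0,-10,0,0,0,0,0]]

```text
time: 18.98
tool_pos: [595.1, 146.7, 68.9]
tcp_rot: [-180.0, -0.0, -20.4]
ft_force: [1.1, 0.4, -0.4]
finger_gap: 0.3
```

Request:
carry_out:
  commands:
    - [[0,-2,0,0,0,0,0],[0,-4,0,0,0,0,0],[0,-4,0,0,0,0,0]]

```text
time: 19.35
tool_pos: [592.8, 147.6, 69.0]
tcp_rot: [-179.9, -0.2, -20.4]
ft_force: [5.7, -1.4, -2.6]
finger_gap: -0.1
```

Request:
carry_out:
  commands:
    - [[0,-2,0,0,0,0,0],[0,-4,0,0,0,0,0],[0,-4,0,0,0,0,0]]

```text
time: 19.73
tool_pos: [592.7, 147.7, 70.5]
tcp_rot: [-179.8, -0.6, -20.4]
ft_force: [21.1, -6.5, -8.0]
finger_gap: -0.3
```

+x is rigid at 22 N. Now over to -x.

Request:
carry_out:
  commands:
    - [[0,12,0,0,0,0,0],[0,18,0,-10,0,0,0],[0,18,0,-60,0,0,0],[0,5,0,-95,0,0,0],[0,-40,0,-100,0,0,0]]

```text
time: 20.35
tool_pos: [552.9, 163.3, 173.3]
tcp_rot: [-179.8, -0.3, -20.5]
ft_force: [0.3, 0.6, 0.0]
finger_gap: -0.2
```

Request:
carry_out:
  commands:
    - [[0,-50,0,0,0,0,0],[0,-100,0,0,0,0,0],[0,-135,0,0,0,0,0],[0,-147,0,5,0,0,0],[0,-147,0,30,0,0,0]]

```text
time: 20.98
tool_pos: [413.5, 215.3, 140.3]
tcp_rot: [-179.8, -0.2, -20.3]
ft_force: [0.0, 0.9, 0.1]
finger_gap: 0.4
```

Request:
carry_out:
  commands:
    - [[0,0,0,20,0,0,0],[0,0,0,35,0,0,0],[0,0,0,50,0,0,0],[0,0,0,65,0,0,0],[0,0,0,70,0,0,0]]

```text
time: 21.6
tool_pos: [411.8, 214.0, 67.2]
tcp_rot: [179.9, 0.1, -20.4]
ft_force: [-1.0, 0.8, 0.1]
finger_gap: 0.3
```

Request:
carry_out:
  commands:
    - [[0,4,0,0,0,0,0],[0,8,0,0,0,0,0],[0,12,0,0,0,0,0],[0,12,0,0,0,0,0]]

```text
time: 22.1
tool_pos: [424.9, 210.2, 69.4]
tcp_rot: [-179.9, -0.1, -20.4]
ft_force: [-0.1, -0.5, -0.1]
finger_gap: -0.0
```

Request:
carry_out:
  commands:
    - [[0,2,0,0,0,0,0],[0,4,0,0,0,0,0],[0,4,0,0,0,0,0]]

```text
time: 22.48
tool_pos: [427.2, 209.1, 68.8]
tcp_rot: [-180.0, 0.0, -20.4]
ft_force: [-4.9, 2.0, 5.2]
finger_gap: 0.2
```

Request:
carry_out:
  commands:
    - [[0,2,0,0,0,0,0],[0,4,0,0,0,0,0],[0,4,0,0,0,0,0]]

```text
time: 22.85
tool_pos: [428.4, 208.8, 68.7]
tcp_rot: [180.0, 0.4, -20.3]
ft_force: [-20.0, 8.0, 16.0]
finger_gap: -0.2
```

Request:
carry_out:
  commands:
    - [[0,1,0,0,0,0,0],[0,2,0,0,0,0,0],[0,2,0,0,0,0,0]]

```text
time: 23.22
tool_pos: [428.7, 208.7, 68.6]
tcp_rot: [180.0, 0.5, -20.3]
ft_force: [-29.5, 10.2, 22.9]
finger_gap: 0.0
```

Request:
carry_out:
  commands:
    - [[0,-14,0,0,0,0,0],[0,-24,0,-10,0,0,0],[0,-24,0,-60,0,0,0],[0,-24,0,-110,0,0,0],[0,-24,0,-170,0,0,0]]

```text
time: 23.85
tool_pos: [409.9, 214.7, 240.1]
tcp_rot: [180.0, -0.0, -20.4]
ft_force: [0.7, 0.6, -0.4]
finger_gap: -0.2
```

Request:
carry_out:
  commands:
    - [[0,20,40,0,0,0,0],[0,20,90,0,0,0,0],[0,20,140,0,0,0,0],[0,20,190,0,0,0,0],[0,20,220,0,0,0,0]]

```text
time: 24.48
tool_pos: [352.0, 0.1, 239.2]
tcp_rot: [180.0, -0.1, -20.5]
ft_force: [0.1, -0.3, 1.1]
finger_gap: 0.3
```

```bash
python3 - <<'E'
from h import *
s=r.sense();print(s["time"],s["tool_pos"],s["ft_force"])
for n in("scene","top"): cv2.imwrite(f"pics/{n}6.png",viewer.snapshot(n)[:,:,::-1])
a=cv2.imread("pics/top6.png")[140:270,160:300];b=cv2.imread("pics/scene6.png")[120:240,270:400]
cv2.imwrite("pics/c7.png",np.hstack([cv2.resize(x,(400,370),interpolation=cv2.INTER_CUBIC) for x in(a,b)]))
E
```

```text
24.475 [352.    0.1 239.2] [ 0.1 -0.3  1.1]
```

View pics/c7.png

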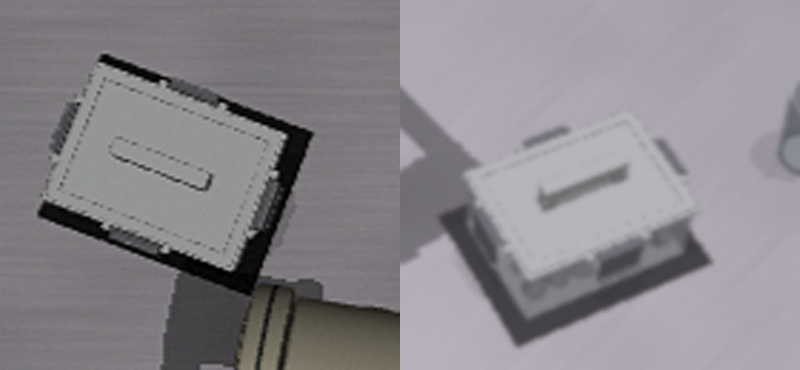

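View 9: all four clips hang against the box, at top crop (195,90), (65,130), (265,205) and (135,238), each standing out about 13 mm. That fits shut (10.5 mm lip, hinge 2.5 mm outside the plate). The push stops agree: 112.6 mm (y) minus 87.6 mm (x) is 25.1 mm, against 25 expected. The arm is clear, so I hand in.

```bash
python3 - <<'E'
from h import *
a,b=cv2.imread("pics/top0.png"),cv2.imread("pics/top6.png")
for n,(x,y,w,h) in dict(bottle=(280,75,35,50),glass_a=(105,140,40,38),glass_b=(415,130,45,38)).items():
    print(n,cv2.absdiff(a[y:y+h,x:x+w],b[y:y+h,x:x+w]).mean())
print(r.hand_in())
E
```

```text
bottle 3.2657142857142856
glass_a 3.3875
glass_b 3.2896686159844055
the job is handed in; nothing more can be done
None
```

The lid is on the box, flush all round, and all four clips are down. I handed the job in at about 24.5 s of the 58 s allowed, and the hand-in reports no verdict.

**How it went:** I gripped the white lid by its handle and set it on the rim. The rib first caught on the rim, so I lifted it slightly, shifted it about 2 mm and it dropped in. I then pushed each clip down and inward until it stopped moving.

**Last checks:**
- **Lid:** the gripper read 112.3 mm with the lid pressed down, against 112.4 mm expected when fully down. The last picture shows it flush.
- **Clips:** all four hang against the box in the last picture. Each stopped firmly at 20–40 N, above the 4–12 N catch. The stop distances on the long and short sides differ by 25.1 mm against 25 expected. I did not see the hinge angles directly.
- **Bottle and glasses:** the top view of each is the same before and after, apart from image noise.
- **Disagreement:** the two cameras disagreed by up to about 6 mm on positions (lid and box centres alike). The final fit and clip stops rest on contact forces, not the pictures. The stops put the lid centre at about (509, 178) mm, give or take 2 mm, against (510, 176) mm for the mat in the pictures.

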